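Roll down the seal of a peel-and-seal carton

TASK

Fold the carton's open top flap right down shut. Then take the orange-handled hand roller and roll the flap's seal band down from one end to the other, pressing it firmly against its spring all the way without crushing the board, and stand the roller back upright on its blue rest, with the flap still shut. Leave the tape, parcel and scanner where they are.

Things in the scene. Friction and masses are not known exactly. Their poses are not given: they have to be found in the camera images.
- carton: Filled brown shipping carton, about 4 kg, loose on the bench: 180 mm along its x, 240 mm along its y, 120 mm high without the outer flap. Origin at the centre of its underside, z up; +x points away from the robot, within 0.4 rad. Its top is covered by a fixed inner flap; the outer flap is hinged over that.
- crease (a point): Middle of the crease (hinge line) of the outer flap, along the carton's near top edge: 90 mm to -x of the carton's centre and 120 mm above the bench, axes as the carton's. The crease runs along y.
- flap (a joint): Angle of the outer flap, rad: 0 is flat shut, growing as its free (far) edge swings up and towards the robot; starts at 0.6 to 1.2. Stiff board 178 mm from crease to free edge, 240 mm wide, 5 mm thick; its underside turns about the crease; shut, its top is 125 mm above the bench. The crease stays where it is left; 1 to 2 N near the free edge moves it.
- seal (a point): Centre of the seal band on the flap's outer face, 153 mm from the crease. Turns with the flap: y along the band, x from crease to free edge, z the outward normal (up when shut). The band lies between two dark printed lines 39 mm apart and reaches 118 mm to either side of this point along y. The red tear line nearer the crease is not part of it.
- roller: Hand roller, 0.3 to 0.46 kg, 101 mm tall. Origin at the lowest point of the unloaded wheel, z up, x the rolling direction (either way), y along the axle. Steel frame: side plates 36 mm along x with outer faces at y = -32 and +32 mm, from z = 12 mm up to a bridge whose top is at z = 60 mm; then a neck and an orange grip bar.
- grip (a point): Point in the roller's orange grip bar, on its middle, 88 mm above the roller's origin, axes as the roller's. The bar is 28 mm thick along x, 84 mm long along y, from z = 71 to 101 mm above the roller's origin: pinch it across its x, from above.
- wheel (a joint): Turn of the roller's wheel, rad, 0 at the start; rolls freely. Black rubber, 40 mm diameter, 36 mm wide. Its axle is sprung: pressed on a surface, the wheel gives up to 10 mm into the frame, starting at 2 N and taking 1.2 N more per mm (8 N at 5 mm, 14 N at the 10 mm stop); the roller's origin then lies below the surface by that much.
- rest: Blue metal rest of the roller, screwed to the bench, 70 mm along its x, 92 mm along its y, 29 mm high. Origin at the centre of its underside, z up. The roller starts standing in it with its x and y along the rest's; turned half round it fits as well. The roller's origin is then 6 mm above the rest's origin.
- rails (a point): Centre of the rest at the level of its two black rails, 18 mm above the bench, axes as the rest's. The roller's side plates stand on the rails inside lips 11 mm higher, with 7 mm of play either way in x and 5 mm in y, while the wheel hangs free between the rails.
- tape: Bystander: roll of brown packing tape lying flat, 100 mm across, 48 mm high; origin at the centre of its underside.
- parcel: Bystander: small brown parcel, 80 x 110 x 50 mm; origin at the centre of its underside.
- scanner: Bystander: grey and black barcode scanner lying on its side, about 150 x 110 x 35 mm; origin on its underside.
Things that resemble listed ones, but are neither listed nor needed, are in the scene too. What is shaped like the roller but yellow is not meant. Several things have the shape of the rest; the one meant has the colours described above.

How it is judged:
By the outcome, as a careful person would: the job done as asked, in the order asked, and still so for the second after the job is handed in, with the robot touching nothing.
It also fails if it takes over 72 s, if anything falls off the work surface, if the arm or the gripper's body presses on something with over 40 N, if the wrist force passes 120 N, or if a joint passes its speed limit or range.

ROBOT

A 6-joint arm with a two-finger parallel gripper is mounted at the origin on the work surface. World frame = base frame: x ahead of the robot, y to its left, z up, the work surface at z = 0. Lengths are in m, angles in rad, forces in N, time in s.
With the tool pointing down it reaches from about 0.375 to 0.975 m from the base axis. Payload 3.8 kg.
Tool frame: the origin (TCP) lies on the centre line of the jaws, within the pads' length; the fingertips stand 14 mm ahead of it and the grasp point (between the pads) lies 5 mm behind it; z points along the fingers, y is the line along which they close (so a half turn about z gives the same grasp; the last joint's range is limited). The gripper opens to 85 mm and grips with 20 to 120 N. Pads are 22 mm wide; open, the fingers measure 114 mm over their backs; the gripper's body (76 mm by 85 mm) begins 54 mm behind the grasp point. The pads swing forward as they close: fully open they stand 13 mm farther back than shut.
Start: joints at [-1.217, 0.264, 1.604, -0, 1.274, -0.037], TCP at [0.257, -0.624, 0.245] pointing down, gripper open.
Joint ranges: [-2.63, 2.63], [-0.94, 2.18], [0.31, 2.57], [-1.31, 4.45], [0, 2.66], [-2.55, 2.55]. Speed limits (rad/s): [2.57, 2.57, 3.14, 3.14, 3.14, 3.14].

INTERFACE

Orientations are given as a rotation vector (axis times angle).
In Python, from workcell import bot, eyes, spot_in gives the robot as it stands.
- The arm moves only by the tool carry_out, never from a script. Its argument "series" is text: rows parted by semicolons, each of 4 numbers parted by spaces: the shift along the world's x, y, z in m, then the turn about the world's z in degrees. In form: tx ty tz roll; .... A call has 1 to 20 rows; each row shifts and turns the commanded pose from where the row before left it; what a row does not reach is not made up. A row lasts 1/8 s, in which the tool goes at most 62.5 mm and 10.7 degrees, less where a joint would pass 70% of its speed; a pose out of reach is approached as far as the arm can. A call is refused whole if a number of a shift passes 0.0625 or a number of a turn 10.7, either way. A call with a gripper value outside its range is refused whole. "jaw" is the gripper command: -1 is shut, 1 is fully open, values between are in proportion, set as the call begins (left out, the last holds). The fingers move at their own pace and stop on an object; "grip_force" is the grip in N (left out, the last holds). Time passes only in rows, so rows that do not move let the fingers close. It gives the time, the measured TCP pose, the force, the opening and the grip force at its end, in the units of the state.
- bot.read_state(): the state, without advancing time (a new reading comes with each control period).
- eyes.read_camera(name): name is "side" or "top"; returns (picture, depth): 400x640x3 uint8, blue, green, red; 400x640 float32, m along the optical axis (not along the pixel's ray), 0 where there is no reading.
- eyes.get_calibration(name): a dict with "K" (3x3 intrinsics, pixels), "distortion" ([k1, k2, p1, p2, k3] as OpenCV has them; the pictures are not rectified), "position" and "rotation" of the camera in the world. Camera axes: x right, y down, z forward; pixel columns grow to the right and rows downward; lengths in m; the calibration is good to about 2 mm. A picture is of the moment at which its call begins. get_calibration takes no time and is no camera call.
- bot.finish_job(): hands the job in; it is judged then, once.
Trained networks look in the newest picture that a camera, given by its name, has taken for a name from the list of things; names that differ only in an ending like _2 or _b are one class to them, and where a whole thing is asked for, a point or a joint stands for the part that bears it (a point fixed in the world has none). Each returns a list of dicts, best first, with "score" (0 to 1); they miss things now and then, are a little off and sometimes report something else, mostly with a low value. They report only what shows in the picture. A call takes as long as a camera call. They do not tell look-alikes from the thing itself.
- spot_in(camera, target): "rect" ([centre column, centre row, width, height] in pixels, round what is visible of it).
The state is a dict: "time": time; "q": joint angles; "joint_vel": joint speeds; "joint_torque": joint torques, N m; "tool_pos": TCP position; "tcp_rot": TCP orientation; "wrist_force": force on the tool from outside, world axes, zero at the start; "torque": the same for the moment, N m; "width": opening from 0.0 (shut) to 1.0 (fully open); "grip_force": force on a finger pad.
Only numpy, scipy, OpenCV 4.12 (cv2) and the standard library are available. Lean on these libraries where they do the work, as an engineer would, in place of code of your own. Each camera call takes 0.05 s, during which the arm holds its last target. There are 200 camera calls.

## Working session

There is one attempt and no reset: what is moved stays moved. The work goes in short steps, Python scripts to look and compute and a tool call to move; the robot and the scene stay as the last step left them, time stands still between calls to the robot, and variables do not carry over. Pictures are saved under pics/ and viewed, at most 10 in all, crops included, and the job is handed in when it is done.

Besides the shell and the picture viewer there is one more tool, called after ">>>" as a command line: name --argument value ..., lists and objects as JSON in quotes. carry_out: Moves the arm, as the interface text tells. Its arguments: {"type":"object","properties":{"series":{"type":"string"},"jaw":{"type":"number"},"grip_force":{"type":"number"}},"required":["series"]}

```bash
ls; mkdir -p pics
cat > h.py <<'E'
import numpy as np, cv2
from workcell import bot, eyes, spot_in
def cam(n):
    im,d=eyes.read_camera(n); return im,d,eyes.get_calibration(n)
def rot(c):
    R=np.array(c["rotation"],float)
    return R if R.shape==(3,3) else cv2.Rodrigues(R)[0]
def cloud(d,c):
    h,w=d.shape
    u,v=np.meshgrid(np.arange(w),np.arange(h))
    p=cv2.undistortPoints(np.stack([u,v],-1).reshape(-1,1,2).astype(np.float64),np.array(c["K"]),np.array(c["distortion"])).reshape(h,w,2)
    P=np.dstack([p,np.ones((h,w))])*d[...,None]
    W=P@rot(c).T+np.array(c["position"])
    W[d<=0]=np.nan
    return W
E
python3 - <<'E'
from h import *
for n in("side","top"):
    im,d,c=cam(n); cv2.imwrite(f"pics/{n}0.png",im); np.savez(f"{n}0.npz",im=im,W=cloud(d,c))
    print(n,c["position"],np.round(rot(c),2).tolist())
    for t in("carton","flap","seal","roller","grip","rest","tape","parcel","scanner"):
        print(t,[(np.round(r["rect"]).astype(int).tolist(),round(r["score"],2)) for r in spot_in(n,t)[:4]])
print(bot.read_state())
E
```

```text
pics
side [0.25935469 0.75788136 0.85120894] [[-0.94, -0.23, 0.26], [-0.35, 0.63, -0.69], [-0.0, -0.74, -0.67]]
carton [([278, 270, 143, 181], 0.86)]
flap []
seal [([289, 250, 121, 148], 0.82)]
roller [([418, 188, 32, 41], 0.87), ([367, 173, 30, 35], 0.77), ([366, 184, 10, 9], 0.65)]
grip [([417, 186, 32, 39], 0.97), ([370, 174, 32, 29], 0.86)]
rest [([357, 222, 41, 31], 0.93), ([364, 190, 33, 24], 0.68)]
tape [([205, 266, 42, 50], 0.92), ([250, 199, 50, 47], 0.22)]
parcel [([251, 200, 50, 44], 0.81)]
scanner [([275, 168, 54, 31], 0.85)]
top [0.41709786 0.00408816 1.00384849] [[0.01, -0.99, 0.16], [-1.0, -0.01, -0.01], [0.01, -0.16, -0.99]]
carton [([197, 206, 171, 123], 0.78)]
flap [([179, 220, 139, 95], 0.98)]
seal [([182, 217, 142, 95], 0.95)]
roller [([420, 245, 29, 47], 0.88), ([422, 316, 44, 38], 0.84)]
grip [([419, 247, 33, 47], 0.77), ([421, 313, 45, 37], 0.71)]
rest [([405, 251, 29, 48], 0.84), ([348, 253, 35, 45], 0.78), ([198, 206, 171, 129], 0.62)]
tape [([224, 125, 49, 52], 0.84)]
parcel [([337, 120, 63, 56], 0.87)]
scanner [([410, 119, 52, 70], 0.95), ([418, 247, 33, 46], 0.37)]
{'time': 1.0, 'q': array([-1.21690353e+00,  2.63891057e-01,  1.60397445e+00,  1.32956506e-05,
        1.27369223e+00, -3.69154365e-02]), 'joint_vel': array([ 1.61018392e-04, -5.40296601e-04, -8.92103825e-05,  8.59054256e-04,
        3.93424621e-04, -1.07190011e-03]), 'joint_torque': array([ 1.80420548e-04, -5.15081048e+01, -3.67736113e+01, -9.37252230e-05,
        7.49335650e-04,  6.06688502e-06]), 'tool_pos': array([ 0.25712792, -0.62411892,  0.24529958]), 'tcp_rot': array([3.08177523e+00, 6.09968684e-01, 2.83757773e-05]), 'wrist_force': array([ 0.50114369, -0.23283398, -0.01289687]), 'torque': array([-0.02688736, -0.00735581, -0.01980828]), 'grip_force': 0.0, 'width': 1.0040134425209775}
```

View pics/top0.png

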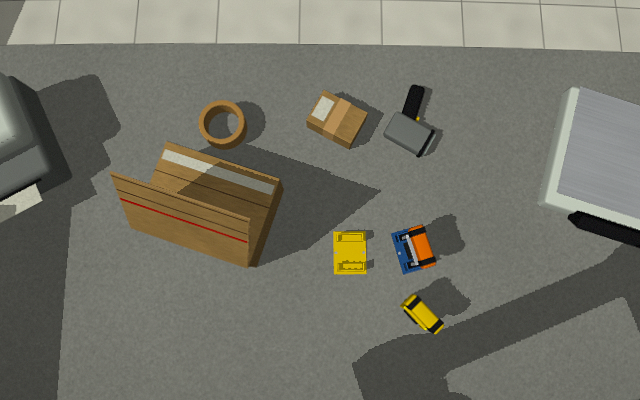

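View pics/side0.png

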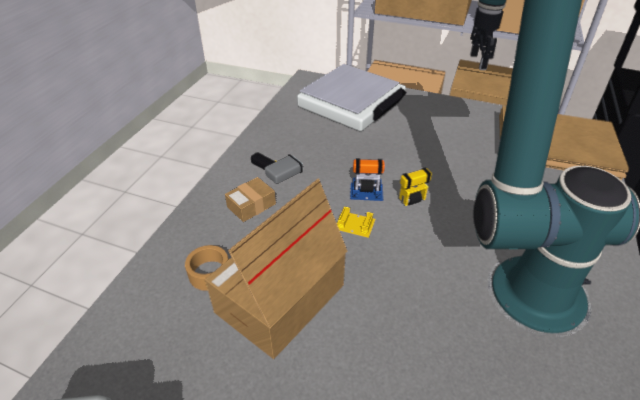

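Candidates for the roller are the orange one on the blue rest at top (420,247) and side (368,180), and a yellow look-alike at top (422,315) and side (415,187). For the rest, the blue one is at top (405,251) and a yellow one at top (350,253). I choose the orange roller and the blue rest.

```bash
cat > m.py <<'E'
from h import *
out=[]
for n,b in(("top",(385,215,450,285)),("side",(340,145,395,210))):
    z=np.load(f"{n}0.npz"); im,W=z["im"],z["W"]
    x0,y0,x1,y1=b; out.append(cv2.resize(im[y0:y1,x0:x1],(390,400),interpolation=cv2.INTER_CUBIC))
    hsv=cv2.cvtColor(im,cv2.COLOR_BGR2HSV)
    H,S,V=[hsv[...,i].astype(int) for i in range(3)]
    roi=np.zeros(H.shape,bool); roi[y0:y1,x0:x1]=1
    for nm,m in(("orange",(H<16)&(S>180)&(V>90)),("blue",(H>98)&(H<125)&(S>140))):
        P=W[roi&m]; P=P[np.isfinite(P).all(1)]
        top=P[P[:,2]>(np.percentile(P[:,2],95)-.008)]
        r=cv2.minAreaRect((P[:,:2]*1000).astype(np.float32)); rt=cv2.minAreaRect((top[:,:2]*1000).astype(np.float32))
        print(n,nm,len(P),"z",np.percentile(P[:,2],[5,50,95]).round(3),"all",np.round(r[0]+r[1]+(r[2],),1),"top",np.round(rt[0]+rt[1]+(rt[2],),1))
cv2.imwrite("pics/crop0.png",np.hstack(out))
# carton / flap
z=np.load("top0.npz"); W=z["W"]; roi=np.zeros(W.shape[:2],bool); roi[135:275,100:290]=1
P=W[roi&np.isfinite(W).all(2)]
P=P[(P[:,2]>.11)]
T=P[(P[:,2]<.1235)]
print("inner",len(T),np.median(T[:,2]))
F=P[P[:,2]>.135]; 
# ransac plane
rng=np.random.default_rng(0);best=0
for _ in range(300):
    a=F[rng.choice(len(F),3,False)]; nn=np.cross(a[1]-a[0],a[2]-a[0]); l=np.linalg.norm(nn)
    if l<1e-6: continue
    nn/=l; k=abs((F-a[0])@nn)<.003
    if k.sum()>best: best=k.sum();I=k
Q=F[I];c=Q.mean(0);nn=np.linalg.svd(Q-c,full_matrices=False)[2][2]; nn*=np.sign(nn[2])
yaw=np.arctan2(-nn[1],-nn[0]); 
print("plane",best,len(F),c.round(3),nn.round(3),"flap ang",np.arccos(nn[2]).round(3),"yaw",yaw.round(3))
ex=np.array([np.cos(yaw),np.sin(yaw)]);ey=np.array([-ex[1],ex[0]])
# carton coords
for nm,A in(("flap",Q),("inner",T)):
    print(nm,"x",np.percentile(A[:,:2]@ex,[.5,99.5]).round(4),"y",np.percentile(A[:,:2]@ey,[.5,50,99.5]).round(4),"z",np.percentile(A[:,2],[.5,99.5]).round(3))
zc=.120
# crease: on plane outward by 5mm thickness
d=nn@c-.005
s=(d-nn[2]*zc)/(nn[:2]@ex); ym=(np.percentile(Q[:,:2]@ey,.5)+np.percentile(Q[:,:2]@ey,99.5))/2
cr=s*ex+ym*ey; print("crease",cr.round(4),"centre",(cr+.09*ex).round(4),"seal shut",(cr+.153*ex).round(4),"s",s,"ym",ym)
for t,sx in(("bandend+",.118),("bandend-",-.118)): print(t,(cr+.153*ex+sx*ey).round(4),np.hypot(*(cr+.153*ex+sx*ey)))
E
python3 m.py
```

```text
top orange 489 z [0.09  0.106 0.108] all [ 474.1 -201.8   82.2   27.6   18.7] top [ 474.1 -201.9   82.2   27.6   18.8]
top blue 451 z [-0.001  0.003  0.03 ] all [ 469.2 -187.    90.7   39.2   17.4] top [ 469.7 -190.2   79.9   32.3   17.4]
side orange 295 z [0.083 0.102 0.109] all [ 472.9 -196.5   80.8   30.2   17.4] top [ 472.7 -197.7   78.    28.    17.4]
side blue 308 z [0.001 0.005 0.029] all [ 472.  -198.6   86.5   69.3   17.3] top [ 471.5 -197.9   79.8   56.5   14.7]
inner 6088 0.11904905312435188
plane 6195 6229 [0.508 0.232 0.218] [-0.854  0.28   0.438] flap ang 1.117 yaw -0.316
flap x [0.3712 0.445 ] y [0.2608 0.3777 0.4988] z [0.136 0.283]
inner x [0.3648 0.5483] y [0.2609 0.3704 0.4987] z [0.114 0.123]
crease [0.4685 0.2463] centre [0.554  0.2183] seal shut [0.6139 0.1987] s 0.36866907931533766 ym 0.379807017603084
bandend+ [0.6506 0.3109] 0.7210759010593748
bandend- [0.5772 0.0866] 0.5836793150180445
```

View pics/crop0.png

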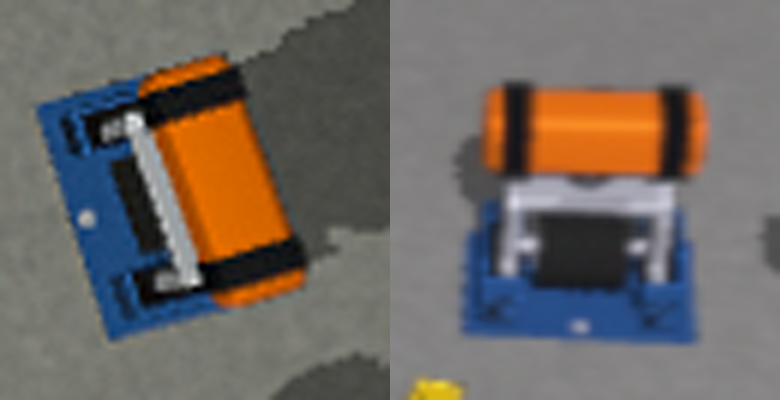

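The crop shows the orange roller standing in the blue rest, so the choice is right. I measured the rest at about (0.473, -0.200) with its axle yaw at about 18°, the carton yaw at -18° and the flap at 1.12 rad. I'll fold the flap first, bringing the shut fingers in front of its outer face.

>>> carry_out --series "0.015 0.057 0.004 0; 0.015 0.058 0.004 0; 0.015 0.058 0.004 0; 0.015 0.058 0.004 0; 0.015 0.058 0.004 0; 0.015 0.058 0.004 0; 0.015 0.058 0.004 0; 0.015 0.058 0.004 0; 0.015 0.058 0.004 0; 0.015 0.058 0.004 0; 0.015 0.058 0 0; 0.015 0.058 0 0; 0.015 0.058 0 0; 0.015 0.058 0 0; 0.015 0.055 0 0; 0.006 0 0 0; 0 0 0 0" --jaw -1 --grip_force 40

```text
time: 3.12
tool_pos: [0.4881, 0.2417, 0.285]
tcp_rot: [3.081, 0.611, -0.001]
wrist_force: [0.7, -0.3, 0.1]
width: 0.001
grip_force: 0.0
```

Run:
```python
from h import *
s=bot.read_state(); p=s["tool_pos"]; print(p.round(4),s["q"].round(2),s["time"])
cr=np.array([.4685,.2463]);ex=np.array([.9505,-.3108])
off=np.array([0,0,.014])
prev=p; r=.142
for th in np.linspace(1.117,0,14):
    a=r*np.cos(th)-(.005+.016*np.sin(th))*np.sin(th)
    z=.12+r*np.sin(th)+(.005+.016*np.sin(th))*np.cos(th)+.014
    q=np.array([*(cr+a*ex),z]); print(round(th,2),(q-prev).round(4)); prev=q
print(prev)
```

```text
[0.4881 0.2417 0.285 ] [ 0.41 -0.01  1.83 -0.    1.32  1.59] 3.125
1.12 [ 0.023  -0.0093 -0.0149]
1.03 [ 0.0115 -0.0038 -0.0047]
0.95 [ 0.0111 -0.0036 -0.0058]
0.86 [ 0.0106 -0.0035 -0.0069]
0.77 [ 0.01   -0.0033 -0.008 ]
0.69 [ 0.0093 -0.0031 -0.009 ]
0.6 [ 0.0085 -0.0028 -0.0099]
0.52 [ 0.0077 -0.0025 -0.0107]
0.43 [ 0.0067 -0.0022 -0.0115]
0.34 [ 0.0057 -0.0019 -0.0121]
0.26 [ 0.0046 -0.0015 -0.0127]
0.17 [ 0.0034 -0.0011 -0.0131]
0.09 [ 0.0022 -0.0007 -0.0134]
0.0 [ 0.001  -0.0003 -0.0135]
[0.603471  0.2021664 0.139    ]
```

>>> carry_out --series "0.012 -0.005 -0.008 0; 0.011 -0.004 -0.007 0; 0.0115 -0.004 -0.005 0; 0.011 -0.0036 -0.006 0; 0.0105 -0.0035 -0.007 0; 0.010 -0.0033 -0.008 0; 0.0093 -0.003 -0.009 0; 0.0085 -0.0028 -0.010 0; 0.0077 -0.0025 -0.0107 0; 0.0067 -0.0022 -0.0115 0; 0.0057 -0.0019 -0.012 0; 0.0046 -0.0015 -0.0127 0; 0.0034 -0.0011 -0.013 0; 0.0022 -0.0007 -0.0134 0; 0.0005 -0.0002 -0.007 0; 0 0 0 0"

```text
time: 5.12
tool_pos: [0.6023, 0.2024, 0.1441]
tcp_rot: [3.082, 0.61, -0.002]
wrist_force: [0.1, 0.3, 0.2]
width: -0.0
grip_force: 0.0
```

>>> carry_out --series "0 0 -0.003 0; 0 0 -0.002 0; 0 0 0 0"

```text
time: 5.5
tool_pos: [0.6028, 0.2027, 0.1402]
tcp_rot: [-3.082, -0.61, -0.001]
wrist_force: [-0.3, 0.1, -1.1]
width: -0.002
grip_force: 0.0
```

>>> carry_out --series "0 0 -0.001 0; 0 0 -0.001 0; 0 0 0 0"

```text
time: 5.88
tool_pos: [0.6029, 0.2027, 0.139]
tcp_rot: [-3.082, -0.61, -0.001]
wrist_force: [-2.2, -0.7, 4.0]
width: -0.002
grip_force: 2.4
```

```bash
cat > flap.py <<'E'
from h import *
import sys
ex=np.array([.9505,-.3108]);ey=np.array([.3108,.9505])
im,d,c=cam("side"); W=cloud(d,c)
k=np.isfinite(W).all(2)&(W[...,2]>.105)&(W[...,2]<.2)&(W[...,1]>.03)&(W[...,1]<.42)&(W[...,0]>.4)&(W[...,0]<.75)
P=W[k]; X=P[:,:2]@ex-.3687; Y=P[:,:2]@ey-.3798
for a in(.02,.05,.08,.11,.14,.165): 
    s=(abs(X-a)<.006)&(abs(Y)<.1); print(a,s.sum(),np.median(P[s,2]).round(4) if s.any() else "")
print(bot.read_state()["wrist_force"])
E
python3 flap.py
```

```text
0.02 476 0.1249
0.05 459 0.125
0.08 444 0.1251
0.11 416 0.1251
0.14 391 0.125
0.165 307 0.1248
[-2.14614443 -1.06342848  4.00099876]
```

The flap is shut, with its top at 0.125 all along. Next I'll retreat and go above the roller.

>>> carry_out --series "0 0 0.02 0; 0 0 0.05 0; 0 0 0.03 0; -0.010 -0.035 0 0; -0.017 -0.05 0 -1; -0.017 -0.05 0 -1; -0.017 -0.05 0 -1; -0.017 -0.05 0 -1.3; -0.017 -0.05 0 0; -0.017 -0.05 0 0; -0.018 -0.05 -0.03 0; 0 -0.017 -0.03 0; 0 0 0 0; 0 0 0 0" --jaw 1

```text
time: 7.68
tool_pos: [0.4735, -0.1992, 0.1794]
tcp_rot: [3.102, 0.494, 0.002]
wrist_force: [0.5, -0.0, 1.0]
width: 0.998
grip_force: 0.0
```

```bash
python3 flap.py
python3 - <<'E'
from h import *
s=bot.read_state();print(s["tool_pos"],s["tcp_rot"],s["width"])
im,d,c=cam("top"); W=cloud(d,c); np.savez("top1.npz",im=im,W=W)
cv2.imwrite("pics/top1.png",im)
hsv=cv2.cvtColor(im,cv2.COLOR_BGR2HSV).astype(int)
m=(hsv[...,0]<16)&(hsv[...,1]>180)&(hsv[...,2]>90); m[:,:385]=0;m[:,460:]=0;m[:215]=0;m[290:]=0
P=W[m];P=P[np.isfinite(P).all(1)];print(len(P),cv2.minAreaRect((P[:,:2]*1000).astype(np.float32)))
E
```

```text
0.02 476 0.1249
0.05 457 0.125
0.08 429 0.125
0.11 408 0.1251
0.14 401 0.1251
0.165 389 0.125
[-0.63294846  0.61807116  0.65351273]
[ 0.47392031 -0.19908056  0.17977623] [3.10125641 0.49495062 0.00351323] 0.9991994342829601
182 ((467.7086181640625, -182.2054443359375), (82.12322235107422, 67.4431381225586), 17.767011642456055)
```

View pics/top1.png

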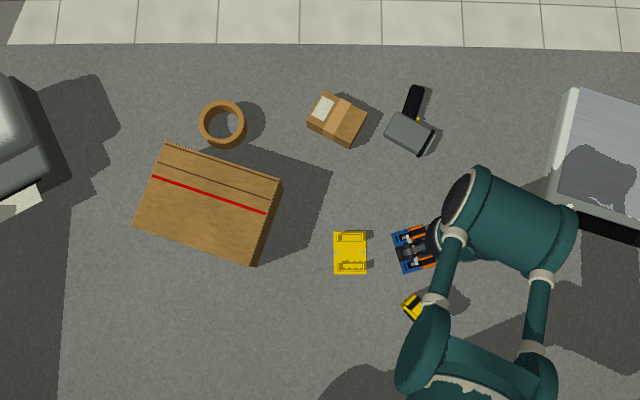

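The flap is flat shut at (205,205), and the gripper is above the orange bar at (425,245). I'll descend and grip.

>>> carry_out --series "0 0 -0.03 0; 0 0 -0.03 0; 0 0 -0.02 0; 0 0 -0.0095 0; 0 0 0 0"

```text
time: 8.4
tool_pos: [0.4731, -0.199, 0.0888]
tcp_rot: [3.102, 0.495, 0.0]
wrist_force: [-0.1, 0.4, 0.9]
width: 0.996
grip_force: 0.0
```

>>> carry_out --series "0 0 0 0; 0 0 0 0; 0 0 0 0; 0 0 0 0; 0 0 0 0; 0 0 0 0; 0 0 0 0; 0 0 0 0" --jaw -1 --grip_force 90

```text
time: 9.4
tool_pos: [0.4732, -0.1997, 0.0893]
tcp_rot: [3.102, 0.494, 0.001]
wrist_force: [-1.3, -0.1, 6.5]
width: 0.311
grip_force: 88.4
```

Run:
```python
from h import *
z=np.load("top1.npz"); im,W=z["im"],z["W"]
ex=np.array([.9505,-.3108]);ey=np.array([.3108,.9505])
g=cv2.cvtColor(im,cv2.COLOR_BGR2GRAY).astype(float)
roi=np.zeros(g.shape,bool); roi[135:275,125:290]=1
k=roi&np.isfinite(W).all(2)&(abs(W[...,2]-.125)<.006)
P=W[k]
X=P[:,:2]@ex-.3687; Y=P[:,:2]@ey-.3798
r=cv2.minAreaRect((P[:,:2]*1000).astype(np.float32)); print("flap rect",r)
# profile
G=g[k]; R=im[...,2][k].astype(float)-im[...,0][k]
for lo,hi in((-.11,-.05),(-.03,.03),(.05,.11)):
    s=(Y>lo)&(Y<hi)
    b=np.arange(.09,.186,.002); i=np.digitize(X[s],b)
    print(lo,[(round(b[j-1]*1000+1),int(G[s][i==j].mean()),int(R[s][i==j].mean())) for j in range(1,len(b)) if (i==j).any()])
print("X",np.percentile(X,[.3,99.7]),"Y",np.percentile(Y,[.3,99.7]),P[:,2].mean())
```

```text
flap rect ((554.1712036132812, 219.65338134765625), (242.35731506347656, 180.27481079101562), 72.11199188232422)
-0.11 [(91, 121, 84), (93, 121, 84), (95, 122, 85), (97, 120, 83), (99, 123, 82), (101, 115, 84), (103, 80, 145), (105, 61, 172), (107, 62, 168), (109, 111, 99), (111, 122, 82), (113, 120, 83), (115, 122, 84), (117, 121, 84), (119, 121, 84), (121, 120, 83), (123, 119, 82), (125, 120, 83), (127, 119, 83), (129, 121, 84), (131, 110, 77), (133, 73, 53), (135, 101, 71), (137, 121, 84), (139, 116, 80), (141, 118, 82), (143, 119, 83), (145, 121, 84), (147, 118, 81), (149, 119, 83), (151, 116, 81), (153, 118, 81), (155, 116, 81), (157, 117, 81), (159, 116, 81), (161, 118, 82), (163, 118, 81), (165, 118, 82), (167, 118, 82), (169, 117, 81), (171, 89, 64), (173, 69, 51), (175, 118, 82), (177, 121, 85), (179, 113, 67)]
-0.03 [(91, 115, 79), (93, 114, 79), (95, 116, 81), (97, 116, 80), (99, 119, 80), (101, 115, 77), (103, 75, 149), (105, 57, 173), (107, 64, 165), (109, 107, 95), (111, 117, 78), (113, 115, 80), (115, 116, 80), (117, 117, 81), (119, 118, 81), (121, 119, 82), (123, 117,
[... 541 characters left out ...]
 86), (103, 67, 158), (105, 56, 172), (107, 69, 161), (109, 117, 94), (111, 127, 85), (113, 124, 85), (115, 122, 84), (117, 122, 84), (119, 122, 84), (121, 123, 85), (123, 123, 85), (125, 124, 86), (127, 125, 86), (129, 127, 87), (131, 114, 81), (133, 78, 57), (135, 103, 74), (137, 129, 89), (139, 127, 87), (141, 127, 88), (143, 125, 86), (145, 125, 87), (147, 123, 86), (149, 126, 86), (151, 127, 87), (153, 126, 88), (155, 124, 85), (157, 124, 85), (159, 125, 87), (161, 127, 88), (163, 127, 88), (165, 125, 87), (167, 125, 87), (169, 122, 85), (171, 93, 67), (173, 82, 61), (175, 123, 87), (177, 127, 84), (179, 112, 51)]
X [0.00029742 0.17841718] Y [-0.11918161  0.12037391] 0.12390279256482843
```

The band lines lie at 133 and 172 mm from the crease, so the centre is at 153 mm, matching the description. Next I'll lift the roller and hover over the near end of the band.

>>> carry_out --series "0 0 0.01 0; 0 0 0.02 0; 0 0 0.04 0; 0 0 0.05 0; 0 0 0.03 0; 0.010 0.029 0 -3.6; 0.0105 0.0287 0 -3.6; 0.0105 0.0287 0 -3.6; 0.0105 0.0287 0 -3.6; 0.0105 0.0287 0 -3.6; 0.0105 0.0287 0 -3.6; 0.0105 0.0287 0 -3.6; 0.0105 0.0287 0 -3.6; 0.0105 0.0287 0 -3.6; 0.0105 0.0287 0 -3.7; 0 0 0 0; 0 0 0 0"

```text
time: 11.52
tool_pos: [0.5763, 0.0876, 0.2375]
tcp_rot: [3.102, -0.49, -0.003]
wrist_force: [-0.1, 0.2, -4.2]
width: 0.312
grip_force: 89.7
```

Run:
```python
from h import *
s=bot.read_state();print(s["tool_pos"],s["tcp_rot"],s["wrist_force"],s["torque"],s["width"],s["q"].round(2))
o=[]
for n,b in(("top",(240,110,340,210)),("side",(270,130,370,230))):
    im,d,c=cam(n); np.savez(f"{n}2.npz",im=im,W=cloud(d,c)); cv2.imwrite(f"pics/{n}2.png",im)
    x0,y0,x1,y1=b; o.append(cv2.resize(im[y0:y1,x0:x1],(400,400),interpolation=cv2.INTER_CUBIC))
cv2.imwrite("pics/c2.png",np.hstack(o))
```

```text
[0.57630734 0.08762721 0.23746124] [ 3.10200511 -0.49006951 -0.00343869] [-0.07376003  0.15517886 -4.22936712] [-0.00609643 -0.03805575  0.06944402] 0.31167797955259574 [ 0.11  0.1   1.81 -0.    1.23  1.99]
```

View pics/c2.png

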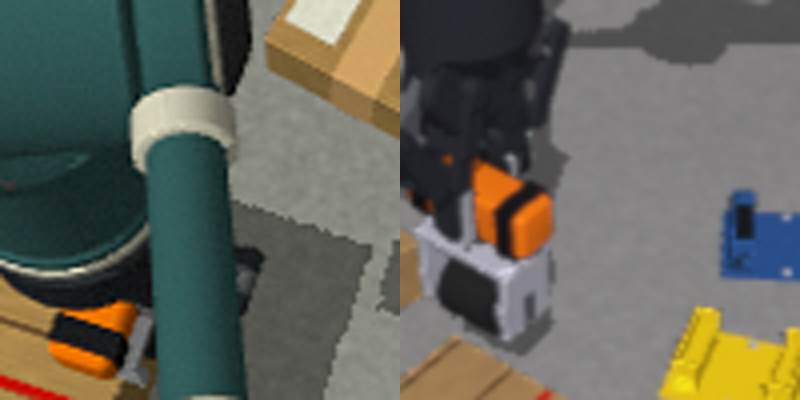

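View pics/side2.png

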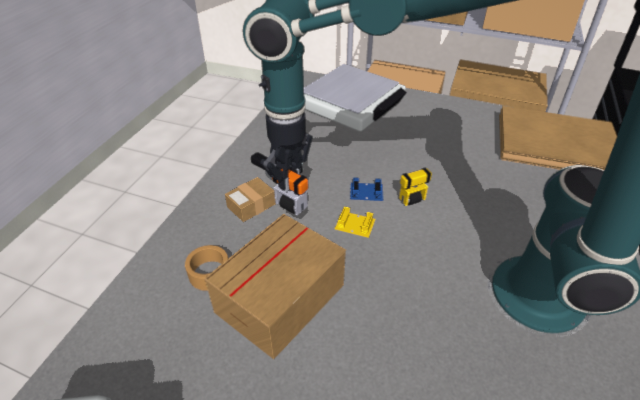

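The roller is held upright over the near end: orange bar at (297,183), frame at (292,200) in the side view, rest empty at (366,190). I'll measure its offset across the band with the side camera.

```bash
cat > rel.py <<'E'
from h import *
import sys
ex=np.array([.9513,-.3082]);ey=np.array([.3082,.9513])
z=np.load(sys.argv[1]); im,W=z["im"],z["W"]
S=np.array([.614,.1995]); p=bot.read_state()["tool_pos"]
X=(W[...,:2]-S)@ex; Y=(W[...,:2]-S)@ey; Z=W[...,2]
tx=(p[:2]-S)@ex; ty=(p[:2]-S)@ey; print("tcp X,Y",tx,ty)
hsv=cv2.cvtColor(im,cv2.COLOR_BGR2HSV).astype(int); H,Sa,V=hsv[...,0],hsv[...,1],hsv[...,2]
fin=np.isfinite(Z)
near=fin&(abs(X-tx)<.07)&(abs(Y-ty)<.05)
zo=p[2]-.0833
fr=near&(Z>zo+.014)&(Z<zo+.064)
grey=fr&(Sa<60)&(V>110)
wh=near&(Z>zo-.005)&(Z<zo+.045)&(V<70)
orr=near&(H<16)&(Sa>180)
for n,m in(("grey",grey),("wheel",wh),("orange",orr)):
    if m.sum()>5: print(n,m.sum(),"X-tx mm",(1000*(np.percentile(X[m],[1,50,99])-tx)).round(1),"Y-ty",(1000*(np.percentile(Y[m],[1,50,99])-ty)).round(1),"Z-zo",(1000*(np.percentile(Z[m],[1,50,99])-zo)).round(1))
# rows of wheel: left/right edges near the frontmost
g=cv2.cvtColor(im,cv2.COLOR_BGR2GRAY).astype(float)
k=fin&(abs(Z-.125)<.006)&(abs(Y)<.118)&(abs(X)<.027)
for lo,hi in((-.09,-.03),(-.03,.03),(.03,.1)):
    s=k&(Y>lo)&(Y<hi)
    res=[]
    for a,b in((-.025,-.014),(.014,.0225)):
        q=s&(X>a)&(X<b); w=np.clip(np.median(g[s])-12-g[q],0,None); res.append(round(1000*float((w*X[q]).sum()/max(w.sum(),1e-9)),2))
    print("lines",lo,res,np.mean(res))
E
python3 rel.py side2.npz
python3 - <<'E'
from h import *
z=np.load("side2.npz"); im,W=z["im"],z["W"]
hsv=cv2.cvtColor(im,cv2.COLOR_BGR2HSV).astype(int)
m=(hsv[...,0]>98)&(hsv[...,0]<125)&(hsv[...,1]>140); m[:,:340]=0;m[:,395:]=0;m[:160]=0;m[215:]=0
P=W[m]; P=P[np.isfinite(P).all(1)]; print(cv2.minAreaRect((P[:,:2]*1000).astype(np.float32)))
E
```

```text
tcp X,Y -0.0010094615345999519 -0.11841822514468464
grey 372 X-tx mm [-34.9 -28.2  29.9] Y-ty [-17.2  12.   19.3] Z-zo [15.3 48.  62. ]
wheel 177 X-tx mm [-20.4  -3.1  16. ] Y-ty [ 6.5 15.9 20. ] Z-zo [ 8.2 29.6 39.4]
orange 294 X-tx mm [-50.6 -35.9  21.1] Y-ty [-9.3  8.1 45.7] Z-zo [-30.4  96.7 105.7]
lines -0.09 [-20.57, 18.1] -1.2349999999999994
lines -0.03 [-20.58, 18.33] -1.125
lines 0.03 [-20.63, 18.29] -1.17
((473.2887268066406, -197.504638671875), (85.95245361328125, 72.71794128417969), 19.850067138671875)
```

```bash
cat >> rel.py <<'E'
print("front-face edges by height")
f=near&(Z>zo+.012)&(Z<zo+.062)&(Y-ty>.013)&(Y-ty<.024)
for a in range(14,62,6):
    q=f&(Z>zo+a/1000)&(Z<=zo+(a+6)/1000); x=1000*(X[q]-tx)
    if len(x)>3: print(a,len(x),x.min().round(1),x.max().round(1), "wheel",(1000*(X[q&(V<70)]-tx)).round(0).tolist() if a<40 else "")
t=near&(Z>zo+.057)&(Z<zo+.066)&(Sa<60)&(V>110)&(abs(Y-ty)<.016)
if t.sum()>8: print("bridge slope",t.sum(),np.polyfit(X[t],Z[t],1), np.median(Z[t])-zo)
# predicted pixel check: project front-edge lines
c=eyes.get_calibration("side"); R=rot(c)
rv=cv2.Rodrigues(R.T)[0]; tv=-R.T@np.array(c["position"])
for dx in(-.032,.032):
  for dz in(.02,.05):
    w=np.array([*(S+(tx+dx)*ex+(ty+.018)*ey),zo+dz]); u=cv2.projectPoints(w.reshape(1,3),rv,tv,np.array(c["K"]),np.array(c["distortion"]))[0].ravel()
    w2=w.copy(); w2[:2]+=.001*ex; u2=cv2.projectPoints(w2.reshape(1,3),rv,tv,np.array(c["K"]),np.array(c["distortion"]))[0].ravel()
    r=int(round(u[1])); cc=int(round(u[0])); print(dx,dz,u.round(1),"px/mm",(u2-u).round(2),"row",[(j,int(g[r,j]),int(fin[r,j]*1000*(d_:=Y[r,j]-ty))) for j in range(cc-4,cc+5)])
E
python3 rel.py side2.npz | sed -n '/front/,$p'
```

```text
front-face edges by height
14 32 -33.8 28.2 wheel [14.0, 11.0, 9.0, 7.0, 4.0, 3.0, -1.0, 0.0, -3.0, -7.0, -7.0, -10.0, -13.0, -14.0, -15.0, -19.0, -15.0, -19.0, -20.0, -18.0]
20 46 -33.7 30.8 wheel [14.0, 16.0, 14.0, 10.0, 7.0, 10.0, 7.0, 5.0, 2.0, 1.0, 3.0, 2.0, -1.0, 2.0, -2.0, -5.0, -9.0, -4.0, -6.0, -10.0, -12.0, -10.0, -13.0, -14.0, -19.0, -17.0, -17.0, -22.0, -20.0, -19.0]
26 57 -33.8 28.7 wheel [17.0, 15.0, 13.0, 10.0, 15.0, 12.0, 8.0, 6.0, 2.0, 11.0, 9.0, 7.0, 3.0, 0.0, -1.0, 5.0, 2.0, -1.0, -2.0, -5.0, -3.0, -7.0, -9.0, -11.0, -13.0, -4.0, -6.0, -9.0, -12.0, -13.0, -15.0, -18.0, -8.0, -13.0, -15.0, -18.0, -21.0, -15.0, -18.0, -20.0, -20.0]
32 29 -34.6 28.5 wheel [14.0, 13.0, 10.0, 8.0, 6.0, 5.0, 2.0, 3.0, -3.0, -5.0, -7.0, -9.0, -8.0, -10.0, -12.0, -15.0, -18.0, -20.0]
38 14 -34.4 27.8 wheel []
44 12 -33.1 30.9 wheel 
50 17 -34.9 29.2 wheel 
56 77 -34.6 29.2 wheel 
bridge slope 80 [-0.00434524  0.21452577] 0.060013819632902365
-0.032 0.02 [296.  212.5] px/mm [-0.35 -0.2 ] row [(292, 60, -109), (293, 46, 12), (294, 62, 10), (295, 109, 15), (296, 144, 15), (297, 144, 15), (298, 127, 12), (299, 109, 9), (300, 95, -120)]
-0.032 0.05 [295.5 202.2] px/mm [-0.36 -0.2 ] row [(291, 38, 11), (292, 37, 11), (293, 49, 8), (294, 92, 8), (295, 144, 17), (296, 155, 17), (297, 136, 16), (298, 134, 11), (299, 136, 7)]
0.032 0.02 [274.1 200.1] px/mm [-0.33 -0.19] row [(270, 114, -91), (271, 113, -98), (272, 113, -98), (273, 112, -100), (274, 116, -104), (275, 129, 17), (276, 142, 19), (277, 142, 15), (278, 128, 12)]
0.032 0.05 [273.1 189.9] px/mm [-0.34 -0.19] row [(269, 128, -100), (270, 127, -99), (271, 127, -103), (272, 129, -104), (273, 131, -106), (274, 134, 16), (275, 141, 17), (276, 139, 16), (277, 142, 17)]
```

```bash
python3 rel.py top2.npz | sed '/front/,$d'
python3 - <<'E'
from h import *
ex=np.array([.9513,-.3082]);ey=np.array([.3082,.9513]);S=np.array([.614,.1995]);p=bot.read_state()["tool_pos"][:2]
for n in("top0","top2","side0","side2"):
    z=np.load(f"{n}.npz"); im,W=z["im"],z["W"]
    hsv=cv2.cvtColor(im,cv2.COLOR_BGR2HSV).astype(int)
    m=(hsv[...,0]<18)&(hsv[...,1]>170)&(hsv[...,2]>80)&np.isfinite(W).all(2)&(W[...,2]>(.185 if "2" in n else .06))&(W[...,2]<.26)
    if "0" in n: o=np.array([.4732,-.1997]); e=np.array([np.cos(np.radians(18.1)),np.sin(np.radians(18.1))])
    else: o,e=p,ex
    q=np.array([-e[1],e[0]])
    m&=np.linalg.norm(W[...,:2]-o,axis=2)<.06
    P=W[m]; a=1000*(P[:,:2]-o)@e; b=1000*(P[:,:2]-o)@q; print(n,m.sum(),np.sort(a)[[0,2,5,-6,-3,-1]].round(1),b.min().round(1),b.max().round(1))
E
```

```text
tcp X,Y -0.0010094615345999519 -0.11841822514468464
grey 40 X-tx mm [-32.6 -25.2  -9.7] Y-ty [-17.8 -15.5  -7.9] Z-zo [20.5 58.  60.6]
wheel 19 X-tx mm [-19.  -16.3  -7.6] Y-ty [-19.6 -17.  -15.4] Z-zo [ 9.1 31.2 34.9]
orange 268 X-tx mm [-50.2 -38.9 -11.9] Y-ty [-18.5  -0.6  48.4] Z-zo [-32.9  96.2 202.3]
lines -0.09 [-19.79, 0.0] -9.895
lines -0.03 [-19.73, 19.6] -0.0649999999999995
lines 0.03 [-19.33, 19.83] 0.25
top0 496 [-40.9 -40.9 -40.2  40.1  40.6  41.2] -16.6 11.7
top2 174 [-42.5 -42.4 -42.4 -12.6 -12.2 -11. ] -14.3 13.2
side0 310 [-39.5 -38.9 -38.8  39.2  41.   41.2] -12.1 18.3
side2 266 [-44.6 -44.  -43.7   6.4  21.1  22.1] -10.9 16.0
```

>>> carry_out --series "0.002 -0.0006 -0.01 0; 0 0 -0.01 0; 0 0 -0.007 0; 0 0 -0.003 0; 0 0 0 0; 0 0 0 0"

```text
time: 12.38
tool_pos: [0.5796, 0.0873, 0.2088]
tcp_rot: [-3.103, 0.491, -0.002]
wrist_force: [-0.3, -1.3, -4.4]
width: 0.314
grip_force: 89.9
```

>>> carry_out --series "0 0 -0.002 0; 0 0 -0.001 0; 0 0 0 0; 0 0 0 0"

```text
time: 12.88
tool_pos: [0.5798, 0.0874, 0.2062]
tcp_rot: [-3.102, 0.492, -0.002]
wrist_force: [1.4, 0.3, 0.3]
width: 0.314
grip_force: 90.1
```

```bash
python3 - <<'E'
from h import *
for i in range(3):
    im,d,c=cam("side"); s=bot.read_state(); print(s["tool_pos"].round(4),s["wrist_force"].round(2),s["tcp_rot"].round(3))
np.savez("side3.npz",im=im,W=cloud(d,c))
im,d,c=cam("top");np.savez("top3.npz",im=im,W=cloud(d,c))
E
python3 rel.py side3.npz | grep -v row; python3 rel.py top3.npz | grep -v row|head -8
```

```text
[0.5798 0.0873 0.2061] [ 0.84 -0.21  0.72] [-3.102e+00  4.920e-01 -2.000e-03]
[0.5797 0.0873 0.206 ] [0.41 0.15 0.9 ] [-3.103e+00  4.920e-01 -2.000e-03]
[0.5797 0.0873 0.206 ] [-0.06 -0.42  0.25] [-3.103e+00  4.920e-01 -2.000e-03]
tcp X,Y 0.0019461183485804967 -0.11733075464678376
grey 349 X-tx mm [-34.8 -27.6  30.3] Y-ty [-17.1  11.8  18.8] Z-zo [15.3 48.4 62.2]
wheel 156 X-tx mm [-19.3  -3.3  15.6] Y-ty [ 8.1 15.9 20.4] Z-zo [11.5 31.5 41.5]
orange 276 X-tx mm [-52.9 -35.9   5. ] Y-ty [-11.6   8.   45. ] Z-zo [  1.6  97.6 114. ]
lines -0.09 [-20.99, 18.15] -1.42
lines -0.03 [-21.02, 17.99] -1.5150000000000006
lines 0.03 [-20.61, 18.54] -1.0350000000000001
front-face edges by height
14 24 -33.3 29.4 wheel [13.0, 9.0, 8.0, 7.0, 4.0, -0.0, -2.0, -6.0, -8.0, -16.0, -19.0, -19.0, -16.0, -19.0]
20 41 -33.8 29.6 wheel [13.0, 14.0, 11.0, 9.0, 13.0, 11.0, 9.0, 5.0, 3.0, -1.0, -4.0, -6.0, -3.0, -6.0, -10.0, -14.0, -10.0, -13.0, -17.0, -19.0, -13.0, -16.0, -18.0, -19.0, -20.0, -18.0]
26 46 -33.7 28.1 wheel [15.0, 14.0, 15.0, 12.0, 11.0, 7.0, 14.0, 9.0, 6.0, 4.0, 6.0, 2.0, -0.0, -1.0, -4.0, 3.
[... 738 characters left out ...]
.8 36. ]
orange 241 X-tx mm [-53.1 -39.5 -12. ] Y-ty [-17.3   0.4  47.4] Z-zo [ -0.9  95.2 200.5]
lines -0.09 [-19.83, 0.0] -9.915
lines -0.03 [-19.75, 19.49] -0.13000000000000078
lines 0.03 [-19.21, 19.67] 0.23000000000000043
front-face edges by heightTraceback (most recent call last):
  File "rel.py", line 41, in <module>
    r=int(round(u[1])); cc=int(round(u[0])); print(dx,dz,u.round(1),"px/mm",(u2-u).round(2),"row",[(j,int(g[r,j]),int(fin[r,j]*1000*(d_:=Y[r,j]-ty))) for j in range(cc-4,cc+5)])
                                                                                                                  ~~~^^^^^^^^^^^^^^^^^^^^^^^^^^^^^^^
ValueError: cannot convert float NaN to integer
```

>>> carry_out --series "0 0 0.004 0; -0.0013 -0.0003 0 0; 0 0 0 0; 0 0 -0.004 0; 0 0 -0.002 0; 0 0 -0.0018 0; 0 0 0 0; 0 0 0 0"

```text
time: 14.08
tool_pos: [0.5777, 0.0873, 0.2024]
tcp_rot: [-3.102, 0.492, 0.001]
wrist_force: [-5.4, 1.3, 5.3]
width: 0.315
grip_force: 90.8
```

```bash
cat > st.py <<'E'
from h import *
import time
c=[]; f=[]
for i in range(3):
    im,d,cc=cam("side"); s=bot.read_state(); c.append(s["tool_pos"]); f.append(s["wrist_force"])
p=np.mean(c,0); S=np.array([.614,.1995]); ex=np.array([.9513,-.3082]);ey=np.array([.3082,.9513])
print("t",s["time"],"X",((p[:2]-S)@ex).round(4),"Y",((p[:2]-S)@ey).round(4),"z",p[2].round(4),"F",np.mean(f,0).round(2),"press",np.mean(f,0)[2]+4.3, s["tcp_rot"].round(3))
np.savez("side4.npz",im=im,W=cloud(d,cc))
E
python3 st.py; python3 rel.py side4.npz | grep -E "^(grey|wheel|lines|tcp)"
```

```text
t 14.225 X 0.0 Y -0.118 z 0.2024 F [-5.06  1.08  5.4 ] press 9.697035120201205 [-3.102e+00  4.920e-01  1.000e-03]
tcp X,Y 2.2705483151048473e-05 -0.11796035667013709
grey 342 X-tx mm [-35.3 -28.6  28.9] Y-ty [-16.5  12.2  19.1] Z-zo [16.3 48.5 61.9]
wheel 140 X-tx mm [-21.1  -4.2  15.7] Y-ty [ 9.8 16.7 20.8] Z-zo [16.4 34.1 43.4]
lines -0.09 [-21.1, 18.14] -1.4800000000000004
lines -0.03 [-20.87, 18.13] -1.370000000000001
lines 0.03 [-20.36, 18.67] -0.8449999999999989
```

>>> carry_out --series "0.0022 0.0056 0 0; 0.00185 0.0057 0 0; 0.00185 0.0057 0 0; 0.00185 0.0057 0 0; 0.00185 0.0057 0 0; 0.00185 0.0057 0 0; 0.00185 0.0057 0 0; 0.00185 0.0057 0 0"

```text
time: 15.22
tool_pos: [0.593, 0.1331, 0.2025]
tcp_rot: [-3.102, 0.492, 0.0]
wrist_force: [-5.0, 1.3, 5.1]
width: 0.309
grip_force: 90.8
```

```bash
python3 st.py; python3 rel.py side4.npz | grep -E "^(grey|wheel|lines|tcp)"
```

```text
t 15.375 X 0.0005 Y -0.0691 z 0.2025 F [-4.49  1.3   5.04] press 9.335388308001853 [-3.102  0.491 -0.   ]
tcp X,Y 0.0005045804658630066 -0.06927066183444922
grey 356 X-tx mm [-35.  -29.5  29.9] Y-ty [-17.1  12.4  19. ] Z-zo [15.2 48.  62.4]
wheel 137 X-tx mm [-20.3  -3.5  15.4] Y-ty [11.  16.9 21. ] Z-zo [16.9 33.4 43.2]
lines -0.09 [-20.42, 18.21] -1.1050000000000004
lines -0.03 [-20.81, 18.07] -1.3699999999999992
lines 0.03 [-20.57, 18.73] -0.9199999999999999
```

>>> carry_out --series "0.0019 0.00568 0 0; 0.0019 0.00568 0 0; 0.0019 0.00568 0 0; 0.0019 0.00568 0 0; 0.0019 0.00568 0 0; 0.0019 0.00568 0 0; 0.0019 0.00568 0 0; 0.0019 0.00568 0 0; 0.0019 0.00568 0 0; 0.0019 0.00568 0 0; 0.0019 0.00568 0 0; 0.0019 0.00568 0 0"

```text
time: 16.88
tool_pos: [0.616, 0.2015, 0.2027]
tcp_rot: [-3.102, 0.491, -0.001]
wrist_force: [-4.6, 0.0, 4.8]
width: 0.314
grip_force: 91.0
```

```bash
python3 st.py; python3 rel.py side4.npz | grep -E "^(grey|wheel|lines|tcp)"
```

```text
t 17.025 X 0.0014 Y 0.003 z 0.2027 F [-3.82  1.62  5.12] press 9.423086427739475 [-3.101e+00  4.910e-01 -1.000e-03]
tcp X,Y 0.001390101926278747 0.002761749638881389
grey 367 X-tx mm [-34.7 -31.5  29.7] Y-ty [-16.5  11.9  19.3] Z-zo [15.5 47.  62.1]
wheel 135 X-tx mm [-20.4  -4.6  15.1] Y-ty [11.1 16.7 20.8] Z-zo [16.7 33.4 42.5]
lines -0.09 [-20.69, 17.79] -1.450000000000001
lines -0.03 [-19.25, 18.3] -0.47499999999999964
lines 0.03 [-20.35, 18.54] -0.9050000000000011
```

>>> carry_out --series "0.00185 0.0057 0 0; 0.00185 0.0057 0 0; 0.00185 0.0057 0 0; 0.00185 0.0057 0 0; 0.00185 0.0057 0 0; 0.00185 0.0057 0 0; 0.00185 0.0057 0 0; 0.00185 0.0057 0 0; 0.00185 0.0057 0 0; 0.00185 0.0057 0 0; 0.00185 0.0057 0 0; 0.00185 0.0057 0 0; 0.00185 0.0057 0 0; 0.00185 0.0057 0 0; 0.00185 0.0057 0 0"

```text
time: 18.9
tool_pos: [0.6442, 0.2869, 0.2027]
tcp_rot: [-3.102, 0.491, -0.002]
wrist_force: [-2.4, 1.4, 4.6]
width: 0.313
grip_force: 91.0
```

```bash
python3 st.py; python3 rel.py side4.npz | grep -E "^(grey|wheel|lines|tcp)"
```

```text
t 19.05 X 0.0018 Y 0.093 z 0.2027 F [-3.34  1.2   5.38] press 9.682836657954311 [-3.101e+00  4.910e-01 -3.000e-03]
tcp X,Y 0.0018627488075572054 0.09272085016734308
grey 383 X-tx mm [-34.5 -31.9  29.9] Y-ty [-17.2  11.7  20. ] Z-zo [15.1 45.1 61.9]
wheel 108 X-tx mm [-19.5  -4.4  14.6] Y-ty [13.  17.4 21. ] Z-zo [19.1 33.9 40.9]
lines -0.09 [-21.12, 17.98] -1.5700000000000003
lines -0.03 [-20.86, 18.12] -1.3699999999999992
lines 0.03 [-19.82, 18.23] -0.7949999999999999
```

>>> carry_out --series "0.00178 0.0057 0 0; 0.00178 0.0057 0 0; 0.00178 0.0057 0 0; 0.00178 0.0057 0 0; 0.0005 0.0015 0 0; 0 0 0 0; 0 0 0 0"

```text
time: 19.92
tool_pos: [0.652, 0.311, 0.2026]
tcp_rot: [-3.101, 0.491, -0.003]
wrist_force: [-1.8, 1.2, 4.5]
width: 0.316
grip_force: 90.9
```

```bash
python3 st.py; python3 rel.py side4.npz | grep -E "^(grey|wheel|tcp)"
```

```text
t 20.075 X 0.0018 Y 0.1177 z 0.2026 F [-2.11  1.    5.17] press 9.470469456595765 [-3.101e+00  4.920e-01 -3.000e-03]
tcp X,Y 0.0018207697587645057 0.1176706293693957
grey 374 X-tx mm [-34.6 -31.8  28.5] Y-ty [-16.5  11.3  19.3] Z-zo [15.1 45.7 61.5]
wheel 101 X-tx mm [-20.   -3.7  15.2] Y-ty [13.3 17.  20.6] Z-zo [18.3 33.7 41.2]
```

>>> carry_out --series "0.0003 0.001 0 0; 0 0 0 0; 0 0 0.01 0; 0 0 0.02 0; 0 0 0.02 0; -0.0127 -0.0365 0 2.58; -0.0127 -0.0365 0 2.58; -0.0127 -0.0365 0 2.58; -0.0127 -0.0365 0 2.58; -0.0127 -0.0365 0 2.58; -0.0127 -0.0365 0 2.58; -0.0127 -0.0365 0 2.58; -0.0127 -0.0365 0 2.58; -0.0127 -0.0365 0 2.58; -0.0127 -0.0365 0 2.58; -0.0127 -0.0365 0 2.58; -0.0127 -0.0365 0 2.58; -0.0127 -0.0365 0 2.58; -0.0127 -0.0365 0 2.56; 0 0 0 0"

```text
time: 22.58
tool_pos: [0.4732, -0.202, 0.2531]
tcp_rot: [3.102, 0.488, 0.002]
wrist_force: [0.6, 1.0, -4.0]
width: 0.315
grip_force: 90.4
```

```bash
python3 flap.py
python3 - <<'E'
from h import *
for i in range(3):
    im,d,c=cam("side"); s=bot.read_state(); print(s["tool_pos"].round(4),s["tcp_rot"].round(3),s["wrist_force"].round(1),s["time"])
E
```

```text
0.02 470 0.125
0.05 456 0.1249
0.08 436 0.125
0.11 412 0.125
0.14 400 0.125
0.165 396 0.1251
[-0.65783715  0.98713054 -3.26554784]
[ 0.4739 -0.1998  0.2527] [3.103e+00 4.910e-01 2.000e-03] [ 0.5  0.7 -4.3] 22.675
[ 0.474  -0.1993  0.2524] [3.103e+00 4.930e-01 2.000e-03] [-0.2  0.8 -4.4] 22.725
[ 0.4741 -0.1989  0.2523] [-3.102e+00 -4.940e-01 -1.000e-03] [-0.1  0.2 -4.8] 22.775
```

>>> carry_out --series "0 0 -0.03 0; 0 0 -0.04 0; 0 0 -0.03 0; 0 0 -0.02 0; 0 0 -0.01 0; 0 0 -0.01 0; 0 0 -0.008 0; 0 0 -0.006 0; 0 0 -0.004 0; 0 0 0 0; 0 0 0 0"

```text
time: 24.15
tool_pos: [0.474, -0.1997, 0.094]
tcp_rot: [3.102, 0.494, 0.001]
wrist_force: [-0.1, 1.0, -4.4]
width: 0.314
grip_force: 90.3
```

>>> carry_out --series "0 0 -0.002 0; 0 0 -0.002 0; 0 0 0 0; 0 0 0 0"

```text
time: 24.65
tool_pos: [0.4737, -0.1995, 0.0897]
tcp_rot: [-3.102, -0.494, 0.0]
wrist_force: [-0.5, -0.4, -4.1]
width: 0.315
grip_force: 90.3
```

Run:
```python
from h import *
im,d,c=cam("side"); s=bot.read_state(); print(s["tool_pos"].round(4),s["wrist_force"].round(1))
cv2.imwrite("pics/c5.png",cv2.resize(im[130:230,310:430],(720,600),interpolation=cv2.INTER_CUBIC))
```

```text
[ 0.4737 -0.1995  0.0897] [-0.6 -0.3 -3.6]
```

View pics/c5.png

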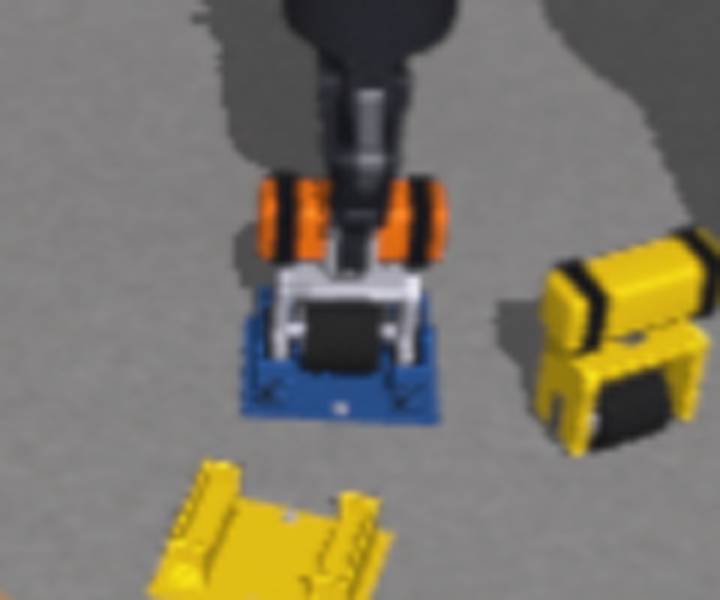

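The crop shows the roller inside the blue rest's lips, frame at crop (345,310), still carried by the gripper. I'll lower it the last millimetre or so onto the rails.

>>> carry_out --series "0 0 -0.001 0; 0 0 -0.001 0; 0 0 0 0; 0 0 0 0"

```text
time: 25.2
tool_pos: [0.474, -0.1997, 0.0892]
tcp_rot: [3.102, 0.494, 0.0]
wrist_force: [-3.8, 0.5, 7.4]
width: 0.313
grip_force: 91.8
```

>>> carry_out --series "0 0 0 0; 0 0 0 0; 0 0 0 0; 0 0 0 0; 0 0 0 0; 0 0 0 0; 0 0 0 0; 0 0 0 0" --jaw 1

```text
time: 26.2
tool_pos: [0.4737, -0.1996, 0.0877]
tcp_rot: [3.103, 0.494, 0.0]
wrist_force: [-0.2, -0.1, -0.7]
width: 1.002
grip_force: 0.0
```

>>> carry_out --series "0 0 0.01 0; 0 0 0.02 0; 0 0 0.04 0; 0 0 0.06 0; 0 0 0.06 0; 0 -0.05 0 0; 0 -0.06 0 0; 0 -0.06 0 0; 0 -0.06 0 0; 0 0 0 0; 0 0 0 0"

```text
time: 27.58
tool_pos: [0.4735, -0.4292, 0.2778]
tcp_rot: [-3.102, -0.492, 0.0]
wrist_force: [0.3, 1.5, -0.2]
width: 0.998
grip_force: 0.0
```

```bash
python3 flap.py
python3 - <<'E'
from h import *
s=bot.read_state(); print(s["tool_pos"].round(3),s["wrist_force"].round(1),s["time"])
for n,b in(("top",(385,215,450,285)),("side",(340,145,395,210))):
    im,d,c=cam(n); W=cloud(d,c); x0,y0,x1,y1=b
    cv2.imwrite(f"pics/{n}6.png",im)
    hsv=cv2.cvtColor(im,cv2.COLOR_BGR2HSV).astype(int)
    m=(hsv[...,0]<16)&(hsv[...,1]>180)&(hsv[...,2]>90); r=np.zeros_like(m); r[y0:y1,x0:x1]=1
    P=W[m&r]; P=P[np.isfinite(P).all(1)]; print(n,len(P),np.percentile(P[:,2],[5,50,95]).round(3),cv2.minAreaRect((P[:,:2]*1000).astype(np.float32)))
E
```

```text
0.02 470 0.1249
0.05 460 0.1249
0.08 439 0.125
0.11 407 0.125
0.14 410 0.125
0.165 404 0.1252
[-0.4913438   0.06979     0.62960169]
[ 0.474 -0.429  0.278] [-0.5  0.1  0.6] 27.625
top 488 [0.091 0.106 0.108] ((474.4853210449219, -201.279052734375), (82.33474731445312, 27.98443031311035), 18.410709381103516)
side 300 [0.083 0.102 0.109] ((473.2368469238281, -196.19422912597656), (81.0391616821289, 28.533369064331055), 18.748844146728516)
```

View pics/side6.png

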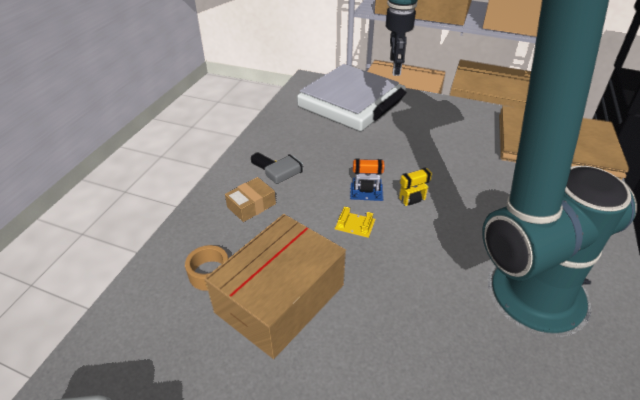

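The roller stands upright on the blue rest at (367,180), the flap is flat shut, the bystanders haven't moved and the arm is clear. I'm handing the job in.

```bash
python3 -c "
from workcell import bot
print(bot.finish_job())"
```

```text
the job is handed in; nothing more can be done
None
```

I folded the flap shut, rolled the seal band end to end at about 9.5 N (roughly 6 mm into the spring), and stood the roller back upright on its blue rest with the flap still shut; the job was handed in at about 28 s, and no verdict came back.

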